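# Load a label-roll stand and hold its guide bracket for screwing

### The arm

A 6-joint arm with a two-finger parallel gripper is mounted at the origin on a cart in front of the work surface, level with it; the furniture and walls round the work are solid. World frame = base frame: x ahead of the robot, y to its left, z up, the work surface at z = 0. Lengths are in mm, angles in rad, forces in N, time in s.
With the tool pointing down it reaches from about 350 to 775 mm from the base axis. Payload 7.3 kg.
Tool frame: the origin (TCP) lies at the very end of the fingers, on their centre line; the grasp point (between the pads) lies 19 mm behind it; z points along the fingers, y is the line along which they close (so a half turn about z gives the same grasp; the last joint's range is limited). The gripper opens to 92 mm and grips with 3 to 60 N. Pads are 19 mm wide; open, the fingers measure 130 mm over their backs; the gripper's body (75 mm by 190 mm) begins 47 mm behind the grasp point.
Start: joints at [-1.267, 0.342, 1.524, -0, 1.275, -0.146], TCP at [228.286, -472.79, 226.741] pointing down, gripper open.
Joint ranges: [-2.53, 2.53], [-0.77, 2.02], [0.04, 2.7], [-1, 4.14], [0.28, 2.66], [-3.11, 3.11]. Speed limits (rad/s): [2.57, 2.57, 3.14, 3.14, 3.14, 3.14].

### API

Orientations are given as [roll, pitch, yaw] about the fixed x, y, z axes, in that order (R = Rz(yaw) Ry(pitch) Rx(roll)).
In Python, from plant import get_obs, vision, workorder gives the robot as it stands.
- The arm moves only by the shell command python3 -m pendant 'ROWS' [OPENING]. ROWS is a JSON object of lists of equal length, an entry for each row: "dp": the shift along the tool's x, y, z in m, a list of three; "rotation": the turn, a rotation vector about the tool's x, y, z in rad, a list of three. A call has 1 to 8 rows; each row is the pose to reach, as a shift and turn from the pose commanded when the call began, along the tool's axes at that moment; what a row does not reach only later rows make up. A row lasts 1/8 s, in which the tool goes at most 62.5 mm and 10.7 degrees, less where a joint would pass 70% of its speed; a pose out of reach is approached as far as the arm can. A call with a gripper value outside its range is refused whole. OPENING is the finger opening in m, from 0 to 0.0918, set as the call begins (- or left out, the last holds). The fingers move at their own pace and stop on an object; the grip force is fixed at half the most. Time passes only in rows, so rows that repeat a pose let the fingers close. It gives the time, the measured TCP pose, the force, the opening and the grip force at its end, in the units of the state.
- get_obs(): the state, without advancing time (a new reading comes with each control period).
- vision.capture(name): name is "scene" or "side" or "wrist"; returns a dict with "pixels" (384x512x3 uint8, red, green, blue), "vfov" (degrees; the focal length in pixels is half the picture's height over the tangent of half this angle, whatever the lens; pixels are square), "cx", "cy" (the principal point, pixels), "pose" (4x4, takes a point from camera to world coordinates); the wrist camera has in their place "T_tool_cam" (4x4, takes a point from camera to tool coordinates, whose origin is the TCP and whose axes are the flange's). Camera axes: x right, y up, looking along -z (the intrinsics and any distortion apply to the point x, -y, -z); pixel columns grow to the right and rows downward; lengths in mm; the calibration is good to about 2 mm. A picture is of the moment at which its call begins: read the wrist's pose just before it. There is no depth.
- workorder.close_job(): hands the job in; it is judged then, once.
The state is a dict: "time": time; "joint_positions": joint angles; "dq": joint speeds; "tau": joint torques, N m; "tool_pos": TCP position; "tcp_rot": TCP orientation; "contact_force": force on the tool from outside, world axes, zero at the start; "moment": the same for the moment, N m; "grip_width": finger opening in mm; "finger_force": force on a finger pad.
Only numpy, scipy, OpenCV 4.12 (cv2) and the standard library are available. Lean on these libraries where they do the work, as an engineer would, in place of code of your own. Each camera call takes 0.05 s, during which the arm holds its last target. There are 200 camera calls.

### The job

Slide the roll of labels over the upright spindle of the stand, all the way down to the board, and let go of it. Then stand the steel guide bracket flat on the board, centred in front of the sprung stop strip with its toe edge square against it, and press with a steady push of about 8 N, so that the strip's front face stays between the two scribed lines, never driving the strip to the end of its travel. The program finishes while still holding the bracket pressed like that, so that a colleague can screw it down; leave the other things on the desk alone.

Things in the scene. Friction and masses are not known exactly. Their poses are not given: they have to be found in the camera images.
- stand: Roll stand fixed to the desk: grey board 170 (x) x 320 (y) x 12 mm thick, origin at the centre of its underside, z up, turned up to 17 degrees. Steel spindle at x 0, y +100 mm. In the -y half, centred at y -75 mm, the sprung stop strip and behind it (x +63 to +83 mm) its grey housing, 150 mm long, 26 mm high above the board. The bracket is pressed along the stand's +x.
- spindle_foot (a point): Centre of the spindle where it meets the board's top, 12 mm above the desk; axes as the stand's. The spindle is 18 mm in diameter and 60 mm tall above the board, tapering to 8 mm over its last 8 mm.
- spindle_tip (a point): Top end of the spindle, 72 mm above the desk.
- roll: Loose paper label roll, a white paper tube on a brown board core, standing on end: 56 mm outside diameter, 50 mm tall, straight through hole of 27 mm diameter. Origin at the centre of its underside, z along its axis. About 0.15 kg.
- bracket: Loose dark steel angle on its foot, about 0.25 kg. Foot 60 (x) x 110 (y) x 10 mm with a screw hole near each end; at the back an upright web 12 mm thick (x -30 to -18), 60 mm long in y, top 55 mm above the underside. Origin: centre of the foot's underside, z up, +x towards the toe, the free long edge (x +30 mm). Grip the web across its 12 mm.
- bracket_toe (a point): Middle of the bracket's toe edge (bracket x +30 mm, 5 mm above its underside), the edge that goes against the stop strip; axes as the bracket's.
- bracket_grip (a point): Point inside the bracket's web to grip at: bracket x -24 mm, 40 mm above its underside; axes as the bracket's, the web is 12 mm thick along x.
- stop_face (a point): Front of the aluminium stop strip, 12 (x) x 140 (y) x 22 mm high, on two rods sliding in the housing, 1.5 mm above the board. This point: middle of the lower edge of its front face, which looks along -x and takes the toe; axes as the stand's; moves with the strip. At rest at stand x +20 mm. Two dark lines on the board beside each end mark the front face at 7 and 17 mm of travel.
- stop_strip (a joint): How far the strip is pushed back along the stand's +x, in m: 0 at rest, 0.024 at the end of its travel. It is sprung with 0.7 N per mm, so 12 mm is about 8.4 N; it springs back when let go.
- tape: Bystander: roll of masking tape lying flat, 100 mm across and 25 mm high, loose.
- bottle: Bystander: small varnish bottle, 27 mm across and 71 mm tall, loose.
- rubber: Bystander: eraser, 21 x 44 x 11 mm, loose.
- paintbrush: Bystander: brush, 24 x 180 x 15 mm, lying loose.
- pencil: Bystander: pencil, 7 mm thick and 160 mm long, lying loose.

How it is judged (in metres and radians):
On the way, in this order (a step that is already met when the one before it is completed fails the run):
1. the roll sits fully down on the spindle, upright and let go of (horizontal distance between roll and spindle_foot below 0.006 m and z of roll in the frame of spindle_foot below 0.003 m and angle between roll's own z axis and vertical below 0.08 rad and contact force between the fingers and roll below 0.1 N), for 0.3 s.
2. the bracket is pressed against the stop strip within the force band (contact force between bracket and stop_strip between 4.5 and 12.5 N and value of joint stop_strip between 0.007 and 0.017 m and x of bracket_toe in the frame of stop_face above -0.005 m and y of bracket in the frame of stop_face between -0.012 and 0.012 m and z of bracket in the frame of stop_face between -0.005 and 0.003 m and angle between bracket's own z axis and vertical below 0.07 rad and angle between the x axis of bracket and the x axis of stop_face, either way round below 0.09 rad and contact force between the fingers and bracket above 2 N and linear speed of bracket below 0.01 m/s), for 0.2 s.
At the end, for the whole second after the job is handed in: Roll on the spindle within 3 mm of the board, upright, not touched. Bracket flat on the board (4 mm, 0.07 rad), toe on the strip, square within 0.09 rad, centred within 12 mm, at rest, still held, pressing the strip with 4.5 to 12.5 N, 7 to 17 mm back (all of step 1 and all of step 2); the arm keeps its last pose, push and grip.
It fails at once if the stop strip is driven to the end of its travel (beyond 22.5 mm) (value of joint stop_strip above 0.0225 m).
It fails at once if a bystander is moved more than 30 mm (distance of any of tape, bottle, rubber, paintbrush, pencil from where it was at the start of the episode above 0.03 m).
It also fails if it takes over 50 s, if anything falls off the work surface, if the arm or the gripper's body presses on something with over 40 N, if the wrist force passes 120 N, or if a joint passes its speed limit or range.

## Working session

There is one attempt and no reset: what is moved stays moved. The work goes in short steps, Python scripts to look and compute and a shell command to move; the robot and the scene stay as the last step left them, time stands still between calls to the robot, and variables do not carry over. Pictures are saved under pics/ and viewed, at most 10 in all, crops included, and the job is handed in when it is done.

```bash
mkdir -p pics; ls; python3 - <<'E'
from plant import get_obs, vision
import cv2, numpy as np, pickle
print(get_obs())
d={}
for n in ("scene","side","wrist"):
    c=vision.capture(n); d[n]=c
    cv2.imwrite(f"pics/{n}0.png",c["pixels"][:,:,::-1])
    print(n,{k:np.round(v,4).tolist() for k,v in c.items() if k!="pixels"} if True else 0)
pickle.dump(d,open("cams0.pkl","wb"))
E
```

```text
pics
{'time': 0.0, 'joint_positions': array([-1.26700266e+00,  3.42736108e-01,  1.52501362e+00,  3.78428447e-05,
        1.27537526e+00, -1.45978444e-01]), 'dq': array([-0.00091448,  0.00110719, -0.00021796, -0.00048752, -0.0001922 ,
       -0.00059533]), 'tau': array([-2.78480002e-03, -4.31240165e+01, -2.44228703e+01,  7.15701445e-02,
        5.59077621e-02, -1.13612714e-04]), 'tool_pos': array([ 228.16987853, -472.38430264,  226.03919086]), 'tcp_rot': array([-3.14008188e+00, -2.58695922e-04,  4.49760867e-01]), 'contact_force': array([ 0.49994397,  0.1770575 , -0.62701206]), 'moment': array([-0.04958891,  0.00154908,  0.00143019]), 'finger_force': 0.0, 'grip_width': 91.78399620677932}
scene {'vfov': 48.1737, 'cx': 253.5573, 'cy': 187.706, 'pose': [[-0.8789, 0.2371, -0.4139, 90.6503], [-0.4769, -0.4219, 0.771, 1097.2093], [0.0082, 0.8751, 0.4839, 683.7914], [0.0, 0.0, 0.0, 1.0]]}
side {'vfov': 54.0041, 'cx': 256.5143, 'cy': 195.3637, 'pose': [[0.9339, 0.2134, -0.2867, 332.9227], [-0.3569, 0.5109, -0.782, -634.1436], [-0.0204, 0.8327, 0.5534, 631.4892], [0.0, 0.0, 0.0, 1.0]]}
wrist {'vfov': 67.1974, 'cx': 255.349, 'cy': 188.9034, 'T_tool_cam': [[-0.0011, 0.9683, 0.25, 67.2777], [1.0, 0.0012, -0.0002, -0.0665], [-0.0005, 0.25, -0.9683, -158.4831], [0.0, 0.0, 0.0, 1.0]]}
```

```bash
python3 - <<'E'
import cv2
for n in ("scene","side"):
    cv2.imwrite(f"pics/{n}0b.png",cv2.resize(cv2.imread(f"pics/{n}0.png"),(768,576),interpolation=cv2.INTER_CUBIC))
E
```

```text
(no output)
```

View pics/scene0b.png

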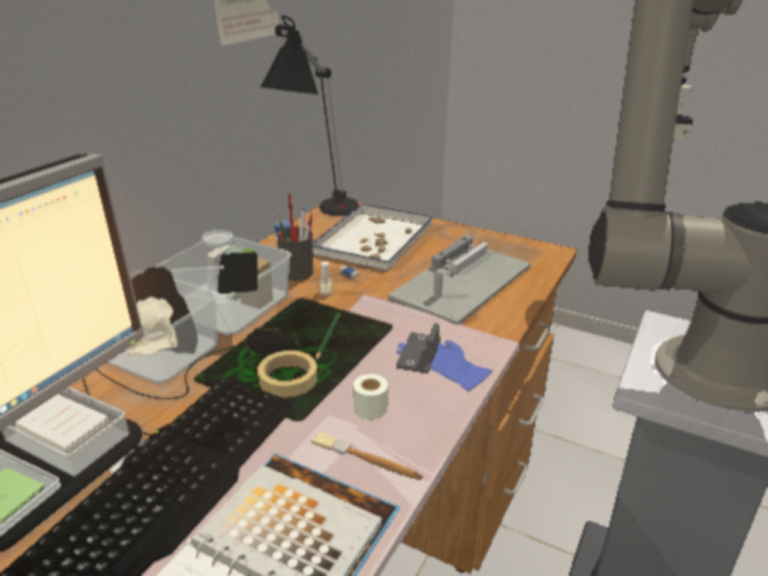

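View pics/side0b.png

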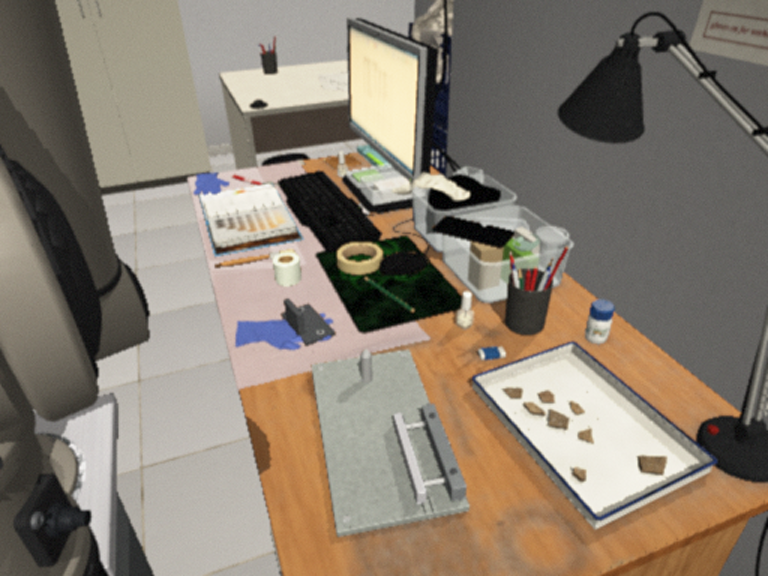

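```bash
cat > h.py <<'E'
import numpy as np, cv2, pickle
from scipy.spatial.transform import Rotation as R
def K(c): 
    f=192/np.tan(np.radians(c["vfov"]/2)); return f
def pose(c,obs=None):
    if "pose" in c: return np.array(c["pose"])
    T=np.eye(4); T[:3,:3]=R.from_euler("xyz",obs["tcp_rot"]).as_matrix(); T[:3,3]=obs["tool_pos"]
    return T@np.array(c["T_tool_cam"])
def ray(c,uv,T):
    d=np.array([(uv[0]-c["cx"])/K(c),-(uv[1]-c["cy"])/K(c),-1]); return T[:3,3],T[:3,:3]@d
def onz(c,uv,z,T):
    o,d=ray(c,uv,T); return o+d*(z-o[2])/d[2]
def proj(c,P,T):
    p=(np.atleast_2d(P)-T[:3,3])@T[:3,:3]; f=K(c)
    return np.c_[c["cx"]-f*p[:,0]/p[:,2], c["cy"]+f*p[:,1]/p[:,2]]
E
python3 - <<'E'
from h import *
d=pickle.load(open("cams0.pkl","rb"))
def q(n,u,v,z,l): c=d[n]; print(n,l,np.round(onz(c,(u/1.5,v/1.5),z,pose(c))).tolist())
for l,u,v,z in [("tip",366,352,72),("foot",366,380,12),("rolltop",287,258,50),("rollbot",287,284,0),("c1",312,362,12),("c2",410,350,12),("c3",466,508,12),("c4",338,528,12),("webtop a",286,301,55),("webtop b",301,322,55),("bottle",464,327,0),("tape",360,258,20),("brush",243,260,5),("pencil",390,294,3),("glassesjar",600,340,0),("pencup",527,330,0),("lampbase",745,460,0)]: q("side",u,v,z,l)
for l,u,v,z in [("tip",438,271,72),("rolltop",371,382,50),("lampbase",338,205,0),("c1",528,264,12),("c2",456,320,12),("c4",391,294,12),("lamphead",290,90,400),("webtop a",438,326,55),("webtop b",430,342,55)]: q("scene",u,v,z,l)
E
```

```text
side tip [537.0, 14.0, 72.0]
side foot [536.0, 17.0, 12.0]
side rolltop [494.0, 388.0, 50.0]
side rollbot [484.0, 369.0, 0.0]
side c1 [466.0, 93.0, 12.0]
side c2 [631.0, 60.0, 12.0]
side c3 [574.0, -253.0, 12.0]
side c4 [416.0, -221.0, 12.0]
side webtop a [457.0, 225.0, 55.0]
side webtop b [466.0, 152.0, 55.0]
side bottle [755.0, 96.0, 0.0]
side tape [649.0, 378.0, 20.0]
side brush [414.0, 496.0, 5.0]
side pencil [667.0, 247.0, 3.0]
side glassesjar [959.0, -29.0, 0.0]
side pencup [856.0, 45.0, 0.0]
side lampbase [970.0, -320.0, 0.0]
scene tip [533.0, 26.0, 72.0]
scene rolltop [489.0, 384.0, 50.0]
scene lampbase [989.0, -322.0, 0.0]
scene c1 [412.0, -210.0, 12.0]
scene c2 [463.0, 91.0, 12.0]
scene c4 [620.0, 63.0, 12.0]
scene lamphead [858.0, 50.0, 400.0]
scene webtop a [460.0, 189.0, 55.0]
scene webtop b [451.0, 243.0, 55.0]
```

```bash
python3 -m pendant '{"dp":[[0.062,-0.001,0],[0.122,-0.010,0],[0.182,-0.026,0],[0.242,-0.051,0],[0.300,-0.082,0],[0.354,-0.121,0],[0.404,-0.167,0],[0.451,-0.217,0]],"rotation":[[0,0,-0.12],[0,0,-0.24],[0,0,-0.36],[0,0,-0.48],[0,0,-0.6],[0,0,-0.72],[0,0,-0.84],[0,0,-0.97]]}' && python3 -m pendant '{"dp":[[0,0,0],[0,0,0]],"rotation":[[0,0,0],[0,0,0]]}' && python3 - <<'E'
from h import *
from plant import get_obs, vision
o=get_obs(); c=vision.capture("wrist"); pickle.dump((o,c),open("w1.pkl","wb")); print(o["tool_pos"],o["tcp_rot"])
cv2.imwrite("pics/w1.png",cv2.resize(c["pixels"][:,:,::-1],(768,576),interpolation=cv2.INTER_CUBIC))
E
```

```text
time: 1.15
tool_pos: [533.9, -99.5, 226.4]
tcp_rot: [-3.141, 0.0, 1.424]
contact_force: [0.6, -0.0, 0.2]
grip_width: 91.8
finger_force: 0.0
time: 1.4
tool_pos: [533.2, -101.7, 226.5]
tcp_rot: [-3.141, 0.001, 1.42]
contact_force: [0.3, 0.3, -0.6]
grip_width: 91.8
finger_force: 0.0
[ 533.17658256 -101.70385618  226.4753141 ] [-3.14104834e+00  5.75571240e-04  1.41965091e+00]
```

View pics/w1.png

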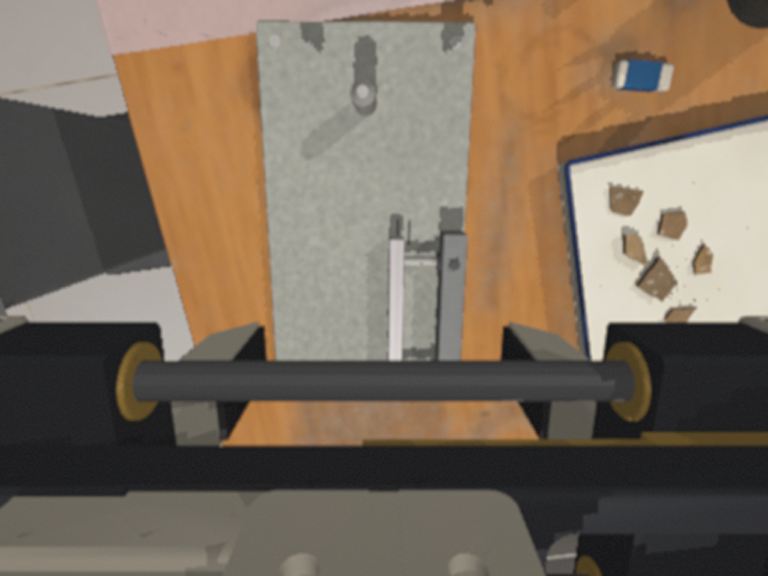

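```bash
python3 - <<'E'
from h import *
from scipy.optimize import least_squares
o,c=pickle.load(open("w1.pkl","rb")); T=pose(c,o)
d=pickle.load(open("cams0.pkl","rb"))
for l,u,v,z in [("tip",364,89,72),("c+ x-",258,21,12),("c+ x+",474,24,12),("striptop front",390,240,35.5),("strip front low",390,355,35.5),("hous",440,234,38)]: print(l,np.round(onz(c,(u/1.5,v/1.5),z,T),1))
P=np.array([[0,100,72],[-85,160,12],[85,160,12],[20,-5,35.5]])
obs=[(c,T,np.array([[364,89],[258,21],[474,24],[390,240]])/1.5),]
S=np.array([[0,100,72],[-85,160,12],[85,160,12],[85,-160,12],[-85,-160,12]])
sd=d["side"]; so=np.array([[366,351],[312,362],[410,350],[466,508],[338,528]])/1.5
def w(p,Q): return Q@R.from_euler("z",p[2]).as_matrix().T+[p[0],p[1],0]
f1=lambda p:(proj(c,w(p,P),T)-obs[0][2]).ravel()
f2=lambda p:(proj(sd,w(p,S),pose(sd))-so).ravel()
for f in (f1,f2,lambda p:np.r_[f1(p),f2(p)]):
    r=least_squares(f,[520,-80,-.17]); print(np.round(r.x,4),"foot",w(r.x,np.array([[0,100,12.]])).round(1),"stop",w(r.x,np.array([[20,-75,13.5]])).round(1)); print(r.fun.round(1))
E
```

```text
tip [539.1  19.1  72. ]
c+ x- [465.6  89.5  12. ]
c+ x+ [629.4  62.3  12. ]
striptop front [541.  -89.7  35.5]
strip front low [ 526.1 -189.4   35.5]
hous [581.4 -90.6  38. ]
[ 5.220992e+02 -8.124240e+01 -1.625000e-01] foot [[538.3  17.4  12. ]] stop [[ 529.7 -158.5   13.5]]
[-0.5  1.9 -1.5 -0.7  2.1 -0.9 -0.  -0.3]
[ 5.224156e+02 -7.975270e+01 -1.727000e-01] foot [[539.6  18.8  12. ]] stop [[ 529.2 -157.1   13.5]]
[ 0.3 -0.9  0.   0.1  0.4 -1.1  1.8 -1.4 -2.3  1.8]
[ 5.217599e+02 -8.093700e+01 -1.671000e-01] foot [[538.4  17.7  12. ]] stop [[ 529.  -158.2   13.5]]
[-0.4  1.6 -1.2 -1.3  2.4 -0.8 -0.3 -0.4 -0.  -0.5 -0.5  0.7  0.  -0.8
  2.2 -1.1 -1.9  2.7]
```

```bash
cat > snap.py <<'E'
import sys
from h import *
from plant import get_obs, vision
n=sys.argv[1]; o=get_obs(); c=vision.capture("wrist"); pickle.dump((o,c),open(n+".pkl","wb")); print(o["tool_pos"],o["tcp_rot"])
cv2.imwrite(f"pics/{n}.png",cv2.resize(c["pixels"][:,:,::-1],(768,576),interpolation=cv2.INTER_CUBIC))
E
python3 -m pendant '{"dp":[[0.048,-0.016,0],[0.096,-0.033,0],[0.144,-0.049,0],[0.192,-0.066,0],[0.240,-0.082,0],[0.240,-0.082,0],[0.240,-0.082,0]],"rotation":[[0,0,0],[0,0,0],[0,0,0],[0,0,0],[0,0,0],[0,0,0],[0,0,0]]}' && python3 snap.py w2 && python3 -m pendant '{"dp":[[0.050,-0.008,0],[0.090,-0.014,0],[0.130,-0.020,0],[0.130,-0.020,0],[0.130,-0.020,0]],"rotation":[[0,0,0],[0,0,0],[0,0,0],[0,0,0],[0,0,0]]}' && python3 snap.py w3
```

```text
time: 2.33
tool_pos: [488.9, 146.5, 226.7]
tcp_rot: [3.141, 0.001, 1.418]
contact_force: [-0.1, -0.4, -0.2]
grip_width: 91.7
finger_force: 0.0
[488.85575047 146.50664295 226.65122017] [3.14134660e+00 7.49157097e-04 1.41792265e+00]
time: 3.0
tool_pos: [488.8, 277.9, 226.4]
tcp_rot: [-3.141, 0.001, 1.418]
contact_force: [-0.1, -0.1, 0.0]
grip_width: 91.5
finger_force: 0.0
[488.75950594 277.92508686 226.44074939] [-3.14137851e+00  1.00126223e-03  1.41805234e+00]
```

View pics/w2.png

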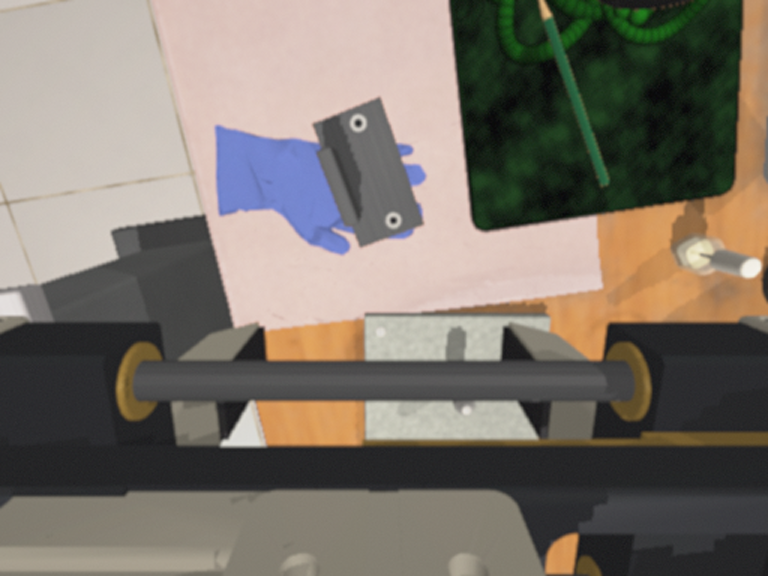

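View pics/w3.png

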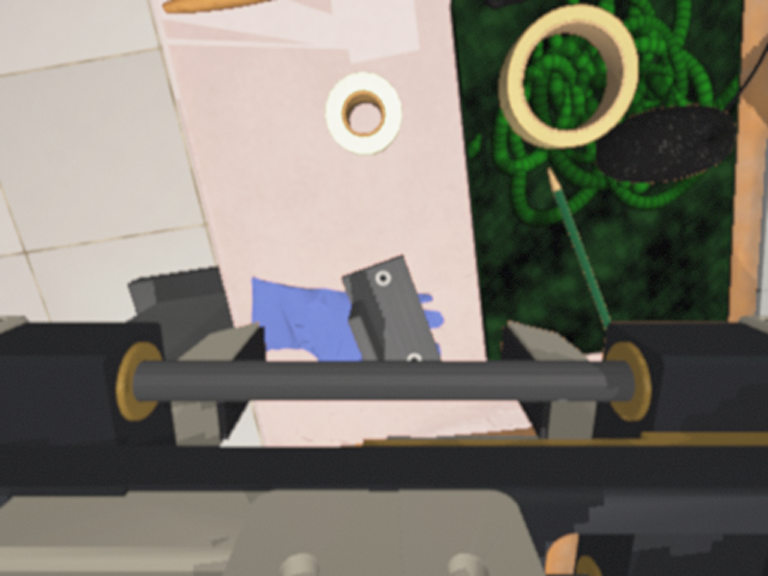

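```bash
python3 - <<'E'
from h import *
from scipy.optimize import least_squares
o,c=pickle.load(open("w2.pkl","rb")); T=pose(c,o)
o3,c3=pickle.load(open("w3.pkl","rb")); T3=pose(c3,o3)
P=np.array([[-30,55,10],[30,55,10],[30,-55,10]])
ob=np.array([[313,124],[380,98],[424,224]])/1.5
def w(p,Q): return Q@R.from_euler("z",p[2]).as_matrix().T+[p[0],p[1],0]
r=least_squares(lambda p:(proj(c,w(p,P),T)-ob).ravel(),[480,190,.15]); print(r.x.round(3),r.fun.round(1),"grip",w(r.x,np.array([[-24,0,40.]])).round(1))
print("webcorners px",(proj(c,w(r.x,np.array([[-30,30,55],[-18,30,55],[-18,-30,55],[-30,-30,55.]])),T)*1.5).round())
print("roll",onz(c3,(363/1.5,110/1.5),50,T3),onz(c3,(364/1.5,112/1.5),50,T3),"pencil",onz(c3,(610/1.5,320/1.5),3,T3))
print("spindle tip from w2",onz(c,(466/1.5,409/1.5),72,T))
# hough check of roll outline
g=cv2.cvtColor(c3["pixels"],cv2.COLOR_RGB2HSV); m=((g[...,1]<40)&(g[...,2]>200)).astype(np.uint8)[40:110,205:280]
n,l,s,ce=cv2.connectedComponentsWithStats(m); print(s[1:],((ce[1:]+[205,40])*1.5).round())
E
```

```text
[4.87969e+02 2.10355e+02 1.99000e-01] [-0.9  0.1  0.4 -0.8  0.5  0.9] grip [[464.4 205.6  40. ]]
webcorners px [[315. 152.]
 [330. 146.]
 [360. 224.]
 [345. 229.]]
roll [491.57210927 388.63987495  50.        ] [492.06415378 387.19275381  50.        ] pencil [687.61428575 179.11713773   3.        ]
spindle tip from w2 [537.17323732  18.83060791  72.        ]
[[   0    0   75   70 4490]
 [  29   30   19   18  265]] [[363. 111.]
 [365. 118.]]
```

```bash
python3 -m pendant '{"dp":[[0.055,-0.007,0.020],[0.109,-0.014,0.045],[0.109,-0.014,0.095],[0.109,-0.014,0.140],[0.109,-0.014,0.175],[0.109,-0.014,0.200],[0.109,-0.014,0.207],[0.109,-0.014,0.207]],"rotation":[[0,0,0],[0,0,0],[0,0,0],[0,0,0],[0,0,0],[0,0,0],[0,0,0],[0,0,0]]}' && python3 -m pendant '{"dp":[[0,0,0],[0,0,0],[0,0,0],[0,0,0],[0,0,0],[0,0,0]],"rotation":[[0,0,0],[0,0,0],[0,0,0],[0,0,0],[0,0,0],[0,0,0]]}' 0.04
```

```text
time: 4.05
tool_pos: [491.5, 388.8, 20.1]
tcp_rot: [3.141, -0.0, 1.419]
contact_force: [-0.1, 0.0, 0.9]
grip_width: 92.0
finger_force: 0.0
time: 4.8
tool_pos: [490.8, 389.6, 19.9]
tcp_rot: [3.141, -0.0, 1.42]
contact_force: [0.0, -0.9, 2.9]
grip_width: 54.6
finger_force: 30.0
```

```bash
python3 -m pendant '{"dp":[[0,0,-0.055],[-0.005,0.002,-0.110],[-0.055,0.016,-0.115],[-0.110,0.032,-0.115],[-0.168,0.048,-0.115],[-0.226,0.065,-0.115],[-0.284,0.082,-0.115],[-0.335,0.097,-0.115]],"rotation":[[0,0,0],[0,0,0],[0,0,0],[0,0,0],[0,0,0],[0,0,0],[0,0,0],[0,0,0]]}' && python3 -m pendant '{"dp":[[-0.024,0.006,0],[-0.024,0.006,0],[-0.024,0.006,0]],"rotation":[[0,0,0],[0,0,0],[0,0,0]]}' && python3 - <<'E'
from h import *
from plant import get_obs, vision
a=vision.capture("side"); b=vision.capture("scene"); pickle.dump((get_obs(),a,b),open("hov.pkl","wb"))
p=a["pixels"][170:320,170:320,::-1]; q=b["pixels"][110:260,220:370,::-1]
cv2.imwrite("pics/hov.png",cv2.resize(np.hstack([p,q]),(800,400),interpolation=cv2.INTER_CUBIC))
E
```

```text
time: 5.8
tool_pos: [536.1, 41.6, 134.5]
tcp_rot: [-3.141, 0.0, 1.419]
contact_force: [0.9, -0.2, -1.2]
grip_width: 54.2
finger_force: 30.0
time: 6.18
tool_pos: [538.3, 19.8, 134.4]
tcp_rot: [-3.141, -0.0, 1.42]
contact_force: [0.1, 0.4, -2.1]
grip_width: 54.3
finger_force: 30.0
```

View pics/hov.png

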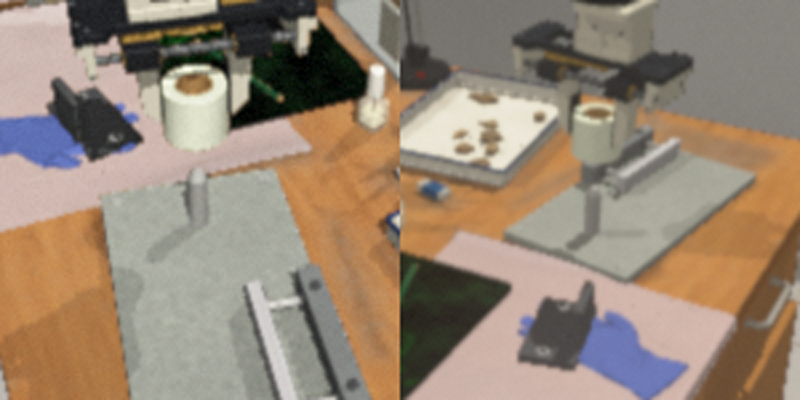

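```bash
python3 - <<'E'
from h import *
from scipy.optimize import least_squares
o,a,b=pickle.load(open("hov.pkl","rb"))
def loc(us,ub,z):
    U=170+us/2.6667; V=220+(ub-400)/2.6667
    f=lambda p:[proj(a,[p[0],p[1],z],pose(a))[0,0]-U,proj(b,[p[0],p[1],z],pose(b))[0,0]-V]
    return least_squares(f,[538,18]).x.round(1)
print("roll",loc(195.5,595.,138)," tip",loc(198,594.5,60),loc(197.5,593.5,66), o["tool_pos"])
E
```

```text
roll [538.5  14.5]  tip [536.3  10.9] [536.8  13.2] [538.34339487  20.27783834 134.58856556]
```

```bash
python3 -m pendant '{"dp":[[-0.002,-0.001,0.010],[-0.002,-0.001,0.030],[-0.002,-0.001,0.040],[-0.002,-0.001,0.048],[-0.002,-0.001,0.054],[-0.002,-0.001,0.060],[-0.002,-0.001,0.060]],"rotation":[[0,0,0],[0,0,0],[0,0,0],[0,0,0],[0,0,0],[0,0,0],[0,0,0]]}'
```

```text
time: 7.15
tool_pos: [537.1, 17.3, 74.4]
tcp_rot: [-3.141, 0.0, 1.42]
contact_force: [-0.6, 0.3, -1.1]
grip_width: 54.3
finger_force: 30.0
```

```bash
python3 -m pendant '{"dp":[[0,0,0.012],[0,0,0.022],[0,0,0.031],[0,0,0.037],[0,0,0.040],[0,0,0.041],[0,0,0.041]],"rotation":[[0,0,0],[0,0,0],[0,0,0],[0,0,0],[0,0,0],[0,0,0],[0,0,0]]}'
```

```text
time: 8.02
tool_pos: [537.5, 17.3, 33.9]
tcp_rot: [3.141, 0.0, 1.42]
contact_force: [-0.5, 0.1, -1.8]
grip_width: 54.7
finger_force: 30.0
```

Open, let it drop the last ~1-2 mm, then rise and look.

```bash
python3 -m pendant '{"dp":[[0,0,0.001],[0,0,0.001],[0,0,0.001],[0,0,0.001],[0,0,0.001]],"rotation":[[0,0,0],[0,0,0],[0,0,0],[0,0,0],[0,0,0]]}' 0.0918 && python3 -m pendant '{"dp":[[0,0,-0.015],[0,0,-0.040],[0,0,-0.080],[0,0,-0.120],[-0.010,0,-0.150],[-0.020,0,-0.170],[-0.020,0,-0.170]],"rotation":[[0,0,0],[0,0,0],[0,0,0],[0,0,0],[0,0,0],[0,0,0],[0,0,0]]}' && python3 - <<'E'
from h import *
from plant import get_obs, vision
o=get_obs(); a=vision.capture("side"); b=vision.capture("wrist"); pickle.dump((o,a,b),open("put.pkl","wb"))
p=a["pixels"][170:320,170:320,::-1]
cv2.imwrite("pics/put.png",np.hstack([cv2.resize(p,(384,384),interpolation=cv2.INTER_CUBIC),b["pixels"][:,:416,::-1]]))
E
```

```text
time: 8.65
tool_pos: [537.3, 17.3, 32.7]
tcp_rot: [3.141, 0.0, 1.42]
contact_force: [-1.1, 0.2, 0.3]
grip_width: 91.1
finger_force: 0.0
time: 9.52
tool_pos: [535.1, -3.0, 205.1]
tcp_rot: [3.137, 0.0, 1.419]
contact_force: [1.1, 0.7, -0.6]
grip_width: 91.6
finger_force: 0.0
```

View pics/put.png

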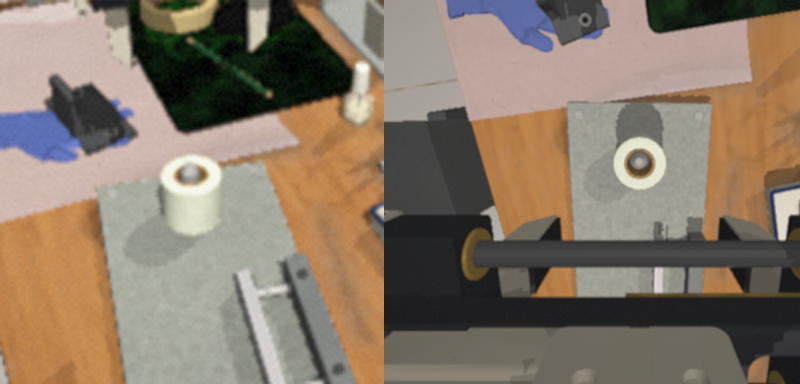

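```bash
python3 -m pendant '{"dp":[[0.049,-0.025,0],[0.098,-0.051,0],[0.147,-0.076,0.010],[0.1955,-0.1014,0.030],[0.1955,-0.1014,0.080],[0.1955,-0.1014,0.120],[0.1955,-0.1014,0.130],[0.1955,-0.1014,0.130]],"rotation":[[0,0,-0.09],[0,0,-0.18],[0,0,-0.27],[0,0,-0.351],[0,0,-0.351],[0,0,-0.351],[0,0,-0.351],[0,0,-0.351]]}' && python3 - <<'E'
from h import *
from plant import get_obs, vision
o=get_obs(); a=vision.capture("wrist"); b=vision.capture("side"); s=vision.capture("scene"); pickle.dump((o,a,b,s),open("bg.pkl","wb"))
cv2.imwrite("pics/bg.png",np.vstack([a["pixels"][:,:,::-1],np.hstack([cv2.resize(b["pixels"][150:250,130:240,::-1],(256,216)),cv2.resize(s["pixels"][190:270,230:325,::-1],(256,216))])]))
E
```

```text
time: 10.62
tool_pos: [463.2, 206.1, 72.4]
tcp_rot: [-3.14, 0.0, 1.771]
contact_force: [-0.4, 0.5, 1.1]
grip_width: 91.6
finger_force: 0.0
```

View pics/bg.png

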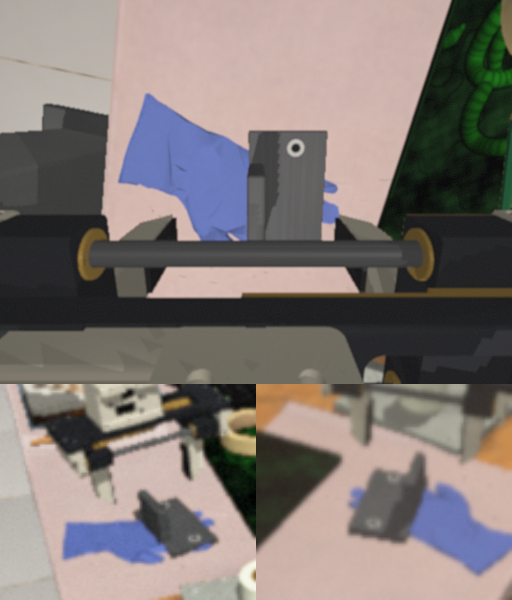

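```bash
python3 -m pendant '{"dp":[[0,0,0.025],[0,0,0.043],[0,0,0.052],[0,0,0.054],[0,0,0.054]],"rotation":[[0,0,0],[0,0,0],[0,0,0],[0,0,0],[0,0,0]]}' && python3 -m pendant '{"dp":[[0,0,0],[0,0,0],[0,0,0],[0,0,0],[0,0,0],[0,0,0],[0,0,0],[0,0,0]],"rotation":[[0,0,0],[0,0,0],[0,0,0],[0,0,0],[0,0,0],[0,0,0],[0,0,0],[0,0,0]]}' 0.0
```

```text
time: 11.4
tool_pos: [464.0, 206.2, 19.4]
tcp_rot: [3.14, -0.0, 1.771]
contact_force: [-0.3, -0.2, 0.3]
grip_width: 91.5
finger_force: 0.0
time: 12.4
tool_pos: [463.4, 206.0, 18.7]
tcp_rot: [-3.142, 0.0, 1.771]
contact_force: [-0.9, -0.1, -0.0]
grip_width: 16.2
finger_force: 0.0
```

```bash
python3 -m pendant '{"dp":[[0,0,0],[0,0,0],[0,0,0]],"rotation":[[0,0,0],[0,0,0],[0,0,0]]}'
```

```text
time: 12.78
tool_pos: [463.5, 206.1, 18.7]
tcp_rot: [3.142, 0.0, 1.771]
contact_force: [0.6, -0.2, -0.2]
grip_width: 11.9
finger_force: 30.0
```

```bash
python3 -m pendant '{"dp":[[0,0,-0.050],[0,0,-0.095],[-0.050,-0.010,-0.100],[-0.105,-0.022,-0.100],[-0.165,-0.035,-0.100],[-0.225,-0.047,-0.100],[-0.285,-0.060,-0.100],[-0.335,-0.070,-0.100]],"rotation":[[0,0,0],[0,0,0],[0,0,0.06],[0,0,0.12],[0,0,0.18],[0,0,0.24],[0,0,0.30],[0,0,0.367]]}' && python3 -m pendant '{"dp":[[-0.010,-0.001,0],[-0.010,-0.001,0],[-0.010,-0.001,0]],"rotation":[[0,0,0],[0,0,0],[0,0,0]]}' && python3 - <<'E'
from h import *
from plant import get_obs, vision
o=get_obs(); a=vision.capture("side"); s=vision.capture("scene"); w=vision.capture("wrist"); pickle.dump((o,a,s,w),open("pre.pkl","wb"))
cv2.imwrite("pics/pre.png",np.hstack([cv2.resize(a["pixels"][200:360,180:340,::-1],(440,440)),cv2.resize(w["pixels"][60:220,155:286,::-1],(360,440))]))
# errors to target in tool axes
yaw=o["tcp_rot"][2]; t=np.array([461.2,-146.5])-o["tool_pos"][:2]
tx=np.array([np.cos(yaw),np.sin(yaw)]); ty=np.array([np.sin(yaw),-np.cos(yaw)])
print(o["tool_pos"],yaw,"remaining a,b",t@tx,t@ty)
E
```

```text
time: 13.78
tool_pos: [460.7, -138.3, 118.4]
tcp_rot: [-3.141, -0.0, 1.401]
contact_force: [0.5, 0.3, -2.3]
grip_width: 11.9
finger_force: 30.0
time: 14.15
tool_pos: [458.5, -144.4, 118.5]
tcp_rot: [-3.141, -0.001, 1.405]
contact_force: [-0.2, -0.2, -2.8]
grip_width: 12.0
finger_force: 30.0
[ 458.49075802 -144.44039934  118.51226129] 1.4053992901273917 remaining a,b -1.5854330862978898 3.0113699414002366
```

View pics/pre.png

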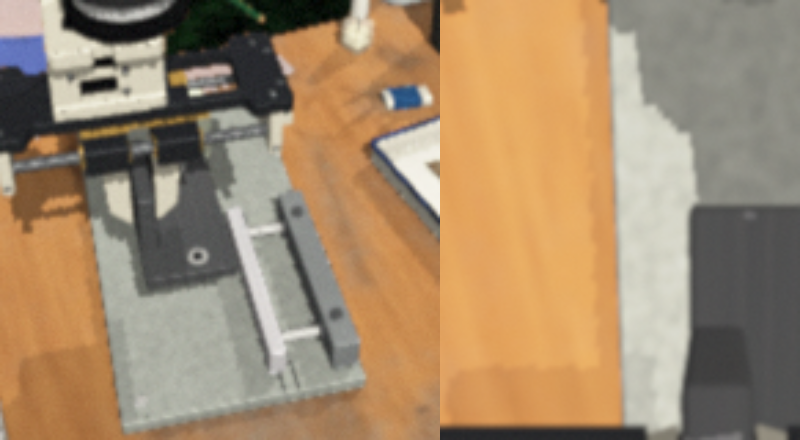

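```bash
python3 - <<'E'
from h import *
o,a,s,w=pickle.load(open("pre.pkl","rb")); T=pose(w,o)
g=cv2.cvtColor(w["pixels"],cv2.COLOR_RGB2HSV)[...,1].astype(float)
rows=np.arange(75,200,4); us=[]
for v in rows:
    r=cv2.GaussianBlur(g[v:v+1,195:250],(5,1),0)[0]; us.append(195+np.argmin(np.diff(r))+.5)
P=np.array([onz(w,(u,v),12,T)[:2] for u,v in zip(us,rows)])
l=cv2.fitLine(P.astype(np.float32),cv2.DIST_HUBER,0,.01,.01).ravel(); d=l[:2]*np.sign(l[1])
print("edge dir yaw",np.arctan2(d[1],d[0])-np.pi/2,"pt",l[2:],"std",np.std((P-l[2:])@[d[1],-d[0]]))
n=np.array([d[1],-d[0]]); print("stand x=0 line: offset of est. centre from edge",(np.array([522,-80.7])-l[2:])@n)
print("fit pnt resid", us[:3],us[-3:])
E
```

```text
edge dir yaw -0.15846944 pt [ 430.74573 -108.12524] std 0.2614155701810193
stand x=0 line: offset of est. centre from edge 85.78296052110231
fit pnt resid [np.float64(215.5), np.float64(215.5), np.float64(216.5)] [np.float64(220.5), np.float64(220.5), np.float64(220.5)]
```

```bash
python3 -m pendant '{"dp":[[-0.0015,0.002,0.030],[-0.0015,0.002,0.060],[-0.0015,0.002,0.075],[-0.0015,0.002,0.082],[-0.0015,0.002,0.085],[-0.0015,0.002,0.085],[-0.0015,0.002,0.085]],"rotation":[[0,0,0],[0,0,0],[0,0,0],[0,0,0],[0,0,0],[0,0,0],[0,0,0]]}' && python3 -m pendant '{"dp":[[0,0,0.001],[0,0,0.002],[0,0,0.002],[0,0,0.002]],"rotation":[[0,0,0],[0,0,0],[0,0,0],[0,0,0]]}'
```

```text
time: 15.18
tool_pos: [460.9, -147.8, 34.3]
tcp_rot: [3.14, 0.0, 1.404]
contact_force: [0.1, -0.5, -3.2]
grip_width: 11.7
finger_force: 30.0
time: 15.68
tool_pos: [460.5, -147.7, 31.7]
tcp_rot: [-3.142, 0.0, 1.404]
contact_force: [-0.1, 0.0, -3.5]
grip_width: 11.7
finger_force: 30.0
```

```bash
python3 -m pendant '{"dp":[[0,0,0.0005],[0,0,0.001],[0,0,0.001]],"rotation":[[0,0,0],[0,0,0],[0,0,0]]}' && python3 -m pendant '{"dp":[[0,0,0.0005],[0,0,0.0007],[0,0,0.0007]],"rotation":[[0,0,0],[0,0,0],[0,0,0]]}'
```

```text
time: 16.05
tool_pos: [460.5, -147.7, 30.7]
tcp_rot: [3.142, 0.0, 1.404]
contact_force: [-0.1, 0.1, -3.5]
grip_width: 12.2
finger_force: 30.0
time: 16.42
tool_pos: [460.5, -147.7, 30.7]
tcp_rot: [3.141, 0.0, 1.404]
contact_force: [-2.1, 0.4, 5.7]
grip_width: 12.0
finger_force: 30.0
```

```bash
python3 -m pendant '{"dp":[[0,0,-0.0005],[0,0.004,-0.0005],[0,0.008,-0.0005],[0,0.012,-0.0005],[0,0.016,-0.0005],[0,0.020,-0.0005],[0,0.020,-0.0005],[0,0.020,-0.0005]],"rotation":[[0,0,0],[0,0,0],[0,0,0],[0,0,0],[0,0,0],[0,0,0],[0,0,0],[0,0,0]]}'
```

```text
time: 17.42
tool_pos: [477.9, -150.4, 30.8]
tcp_rot: [-3.137, -0.0, 1.404]
contact_force: [-10.5, 1.6, 11.0]
grip_width: 12.1
finger_force: 30.0
```

```bash
python3 -m pendant '{"dp":[[0,0,-0.0005],[0,0,-0.001],[0,0,-0.001],[0,0,-0.001]],"rotation":[[0,0,0],[0,0,0],[0,0,0],[0,0,0]]}'; python3 - <<'E'
from plant import get_obs; print(get_obs()["moment"],get_obs()["tcp_rot"])
E
```

```text
time: 17.92
tool_pos: [479.7, -150.8, 31.0]
tcp_rot: [-3.14, -0.0, 1.404]
contact_force: [-3.3, 0.2, -4.7]
grip_width: 11.7
finger_force: 30.0
[-0.02830939  0.66065688  0.15346592] [-3.14006837e+00 -2.71800113e-04  1.40398952e+00]
```

```bash
python3 -m pendant '{"dp":[[0,0.002,0],[0,0.004,0],[0,0.006,0],[0,0.0075,0],[0,0.0075,0],[0,0.0075,0],[0,0.0075,0]],"rotation":[[0,0,0],[0,0,0],[0,0,0],[0,0,0],[0,0,0],[0,0,0],[0,0,0]]}' && python3 - <<'E'
from h import *
from plant import get_obs, vision
f=[]
a=vision.capture("side"); w=vision.capture("wrist"); o=get_obs(); pickle.dump((o,a,w),open("press.pkl","wb"))
print(o["contact_force"],o["moment"],o["tool_pos"],o["tcp_rot"])
cv2.imwrite("pics/press.png",np.hstack([cv2.resize(a["pixels"][220:360,190:330,::-1],(440,440),interpolation=cv2.INTER_CUBIC),cv2.resize(w["pixels"][100:260,190:321,::-1],(360,440))]))
E
```

```text
time: 18.8
tool_pos: [486.2, -151.9, 31.1]
tcp_rot: [-3.138, -0.0, 1.404]
contact_force: [-8.4, -0.7, -3.6]
grip_width: 11.8
finger_force: 30.0
[-8.23666098  0.05614084 -4.58218954] [-0.08616667  1.44224693  0.28012835] [ 486.2033198  -151.94099395   31.09831121] [-3.13820484e+00 -2.52148111e-04  1.40438266e+00]
```

View pics/press.png

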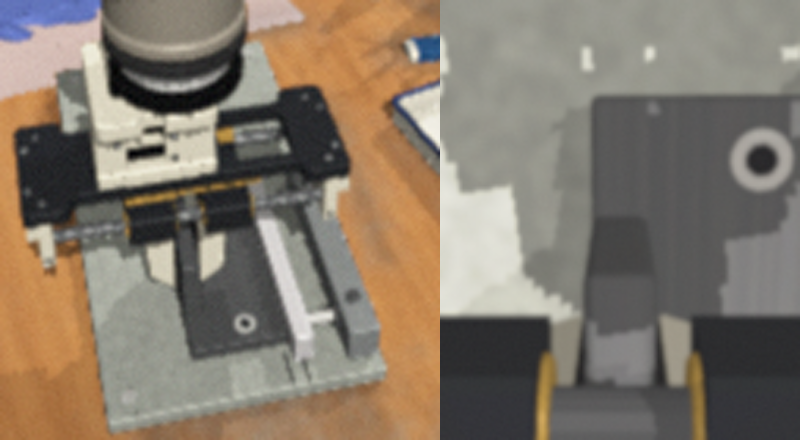

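```bash
python3 -m pendant '{"dp":[[0,0,0.0002],[0,0,0.0004],[0,0,0.0004],[0,0,0.0004],[0,0,0.0004],[0,0,0.0004],[0,0,0.0004],[0,0,0.0004]],"rotation":[[0,0,0],[0,0,0],[0,0,0],[0,0,0],[0,0,0],[0,0,0],[0,0,0],[0,0,0]]}'
```

```text
time: 19.9
tool_pos: [486.4, -152.0, 31.0]
tcp_rot: [-3.139, -0.0, 1.404]
contact_force: [-7.8, -0.6, -2.7]
grip_width: 11.7
finger_force: 30.0
```

```bash
python3 -c "
from plant import workorder; print(workorder.close_job())"
```

```text
the job is handed in; nothing more can be done
None
```

The job is handed in, with no verdict returned: the roll is down on the spindle and released, and the bracket is held against the strip at about 8 N, which puts the strip about 11–12 mm back (worked out from the force and spring rate).

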